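Seat the dicing grid in the cheese cutter

ROBOT

A 6-joint arm with a two-finger parallel gripper is mounted at the origin on the work surface. World frame = base frame: x ahead of the robot, y to its left, z up, the work surface at z = 0. Lengths are in m, angles in rad, forces in N, time in s.
With the tool pointing down it reaches from about 0.275 to 0.75 m from the base axis. Payload 10.2 kg.
Tool frame: the origin (TCP) lies at the very end of the fingers, on their centre line; the grasp point (between the pads) lies 19 mm behind it; z points along the fingers, y is the line along which they close (so a half turn about z gives the same grasp; the last joint's range is limited). The gripper opens to 88 mm and grips with 3 to 60 N. Pads are 18 mm wide; open, the fingers measure 123 mm over their backs; the gripper's body (75 mm by 187 mm) begins 45 mm behind the grasp point.
Start: joints at [-1.355, 0.313, 1.498, -0, 1.331, -0.223], TCP at [0.223, -0.475, 0.239] pointing down, gripper open.
Joint ranges: [-2.94, 2.94], [-0.97, 2.17], [0.19, 2.56], [-1.23, 4.37], [0.02, 3.11], [-2.88, 2.88]. Speed limits (rad/s): [2.39, 2.39, 3.01, 3.14, 3.14, 3.14].

INTERFACE

Orientations are given as a rotation vector (axis times angle).
In Python, from station import * gives the robot as it stands.
- The arm moves only by the tool apply_moves, never from a script. Its argument "plan" is a list of rows, each an object of numbers: "x", "y", "z": the shift along the tool's x, y, z in m; "twist": the turn about the tool's z in rad; "jaw": the opening, from -1 (shut) to 1 (fully open). In form: [{"x": .., "y": .., "z": .., "twist": .., "jaw": ..}, ...]. A call has exactly 8 rows; each row shifts and turns the commanded pose from where the row before left it, along the tool's axes as they then stand; what a row does not reach is not made up. A row lasts 1/12 s, in which the tool goes at most 41.7 mm and 7.16 degrees, less where a joint would pass 70% of its speed; a pose out of reach is approached as far as the arm can. A call with a gripper value outside its range is refused whole. The fingers move at their own pace and stop on an object; the grip force is fixed at half the most. Time passes only in rows, so rows that do not move let the fingers close, or fill a call up. It gives the time, the measured TCP pose, the force, the opening and the grip force at its end, in the units of the state.
- get_obs(): the state, without advancing time (a new reading comes with each control period).
- capture(name): name is "scene" or "top" or "wrist"; returns a dict with "img" (384x512x3 uint8, blue, green, red), "z_map" (384x512 float32, m along the optical axis (not along the pixel's ray), 0 where there is no reading), "vertical_fov" (degrees; the focal length in pixels is half the picture's height over the tangent of half this angle, whatever the lens; pixels are square), "cx", "cy" (the principal point, pixels), "rvec" (rotation vector, rad) and "tvec" (3), from world to camera coordinates, as OpenCV has them; the wrist camera has in their place "mount" (4x4, takes a point from camera to tool coordinates, whose origin is the TCP and whose axes are the flange's). Camera axes: x right, y down, z forward; pixel columns grow to the right and rows downward; lengths in m; the calibration is good to about 2 mm. A picture is of the moment at which its call begins: read the wrist's pose just before it.
- close_job(): hands the job in; it is judged then, once.
The state is a dict: "t": time; "joints": joint angles; "dq": joint speeds; "joint_torque": joint torques, N m; "eef_pos": TCP position; "eef_rot": TCP orientation; "ft_force": force on the tool from outside, world axes, zero at the start; "moment": the same for the moment, N m; "opening": opening from 0.0 (shut) to 1.0 (fully open); "grasp_force": force on a finger pad.
Only numpy, scipy, OpenCV 4.12 (cv2) and the standard library are available. Lean on these libraries where they do the work, as an engineer would, in place of code of your own. Each camera call takes 0.05 s, during which the arm holds its last target. There are 200 camera calls.

TASK

The dicing grid of the cheese-cutting machine is not seated: it stands proud of the chamber, riding on the locating pin in the chamber wall. With a fingertip in one of its openings turn the grid round, without lifting it, until the notch in its rim is over the pin, then press it down without forcing it until it is fully home, flush with the chamber rim. Leave the pan, the pusher, the slicing disc and the cheese where they are.

Things in the scene. Friction and masses are not known exactly. Their poses are not given: they have to be found in the camera images.
- machine: Fixed countertop cheese cutter of cast aluminium, 325 x 285 mm, open round chamber on top. Origin on the counter under the chamber's vertical axis; x axis away from the black control panel to the rear housing, y to the outlet chute, z up. Chamber wall 96 mm inner, 105 mm outer radius. The rear housing starts 125 mm behind the axis; its hinge eyes reach 225 mm high.
- pin (a point): The locating pin: a round horizontal steel pin, 9 mm thick, that sticks radially inwards from a slot in the chamber wall on the machine's -y side. The point is on its axis 86.5 mm from the chamber axis, 214.5 mm above the counter.
- rim_centre (a point): Point on the chamber axis at the height of the chamber rim, 225 mm above the counter. Below the grid the chamber is free down to the white ejector paddles (180 mm above the counter); the drive shaft stands on the axis under the hub.
- grid: Dicing grid: round steel frame, 182 mm across, 16 mm thick, guided by the shaft: it only turns about the chamber axis and slides up or down. Origin on the axis at its underside; x axis to the notch, z up. Rim 81 to 91 mm in radius. Half towards -x: blades in a 20 mm lattice. Half towards +x: open but for a spoke from hub to notch. It stays where it is left; turning it takes about 0.12 N m.
- notch (a point): The notch: a slot 14 mm wide cut through the full 10 mm width of the grid's rim, open above, below and outwards. The point is in the middle of the notch, 86.5 mm from the axis, at the grid's upper face. The notch goes down over the pin when this point is above the pin to within about 3 mm.
- hub_top (a point): Centre of the round hub, 44 mm across, level with the grid's upper face (16 mm above its underside): a good place to press. Its 23 mm bore can be pressed on like the rest.
- opening_left (a point): Middle of the opening on the +y side of the spoke (grid's frame), at the grid's upper face, 54 mm from the axis. The opening is a quarter disc, clear from the hub (22 mm) to 72 mm radius, between the spoke (14 mm wide, along x, top 2 mm below the rim's, 12 mm high) and a cross bar (8 mm wide, along y); it takes a fingertip, which can push on the spoke.
- opening_right (a point): Middle of the like opening on the -y side of the spoke, at the grid's upper face, 54 mm from the axis.
- grid_press (a joint): How far the grid has gone down from riding on the pin (m): 0 on the pin, 0.010 fully home with its upper face flush with the chamber rim; negative if lifted. A snug ring on the shaft holds it at any height: it needs 6 to 8 N to go down, and more than 15 N means that it is home or stands on the pin.
- grid_turn (a joint): Turn of the grid (rad, counter-clockwise from above): notch over the pin at 0 and at every full turn (6.283). Starts between 0.6 and 5.68; it can be turned either way without stop.
- catch_pan: Open steel pan, 190 x 178 mm and 100 mm high, on the counter under the outlet chute. Leave alone.
- slicing_disc: Slicing disc, 184 mm across and 26 mm high, white hub, lying on the counter. Leave alone.
- pusher: White plastic feed pusher, 60 mm across and 150 mm high, standing on the counter. Leave alone.
- cheese: Wedge of cheese, 75 mm high, on a wooden board. Leave alone.

How it is judged:
On the way, in this order (a step that is already met when the one before it is completed fails the run):
1. the grid is turned, still riding high, until its notch is over the pin (within 6 mm) (horizontal distance between notch and pin below 0.006 m and value of joint grid_press below 0.004 m).
2. the grid is pressed home over the pin (horizontal distance between notch and pin below 0.004 m and value of joint grid_press above 0.0085 m), for 0.2 s.
At the end, for the whole second after the job is handed in: The grid is down to within 1.5 mm of flush with the chamber rim, its notch over the pin (within 4 mm), at rest; the pan, the slicing disc, the pusher and the cheese are within 20 mm of where they stood (all of step 2 and linear speed of grid below 0.01 m/s and angular speed of grid below 0.05 rad/s and distance of each of catch_pan, slicing_disc, pusher, cheese from where it was at the start of the episode below 0.02 m); the robot touches nothing.
It fails at once if the grid is lifted more than 4 mm (value of joint grid_press below -0.004 m).
It fails at once if the grid is forced: more than 60 N of fingers on it (contact force between the fingers and grid above 60 N).
It fails at once if a bystander is moved or knocked over (distance of any of catch_pan, slicing_disc, pusher, cheese from where it was at the start of the episode above 0.02 m or angle between pusher's own z axis and vertical above 0.5 rad).
It also fails if it takes over 56 s, if anything falls off the work surface, if the arm or the gripper's body presses on something with over 40 N, if the wrist force passes 120 N, or if a joint passes its speed limit or range.

## Working session

There is one attempt and no reset: what is moved stays moved. The work goes in short steps, Python scripts to look and compute and a tool call to move; the robot and the scene stay as the last step left them, time stands still between calls to the robot, and variables do not carry over. Pictures are saved under pics/ and viewed, at most 10 in all, crops included, and the job is handed in when it is done.

Besides the shell and the picture viewer there is one more tool, called after ">>>" in YAML: its name, and indented under it one key for each argument. apply_moves: Moves the arm, as the interface text tells. Its arguments: {"type":"object","properties":{"plan":{"type":"array"}},"required":["plan"]}

```bash
mkdir -p pics
cat > h.py <<'E'
from station import *
import numpy as np, cv2
from scipy.spatial.transform import Rotation as R
def cam(n):
    o=get_obs(); c=capture(n); H=c["img"].shape[0]
    c["f"]=H/2/np.tan(np.radians(c["vertical_fov"])/2)
    if n=="wrist":
        T=np.eye(4);T[:3,:3]=R.from_rotvec(o["eef_rot"]).as_matrix();T[:3,3]=o["eef_pos"]
        c["T"]=T@np.array(c["mount"])
    else:
        T=np.eye(4);T[:3,:3]=R.from_rotvec(np.ravel(c["rvec"])).as_matrix();T[:3,3]=np.ravel(c["tvec"])
        c["T"]=np.linalg.inv(T)
    return c
def cloud(c):
    z=c["z_map"];v,u=np.mgrid[:z.shape[0],:z.shape[1]]
    P=np.stack([(u-c["cx"])/c["f"]*z,(v-c["cy"])/c["f"]*z,z],-1)
    return P@c["T"][:3,:3].T+c["T"][:3,3]
def onplane(c,u,v,h):
    d=c["T"][:3,:3]@np.array([(u-c["cx"])/c["f"],(v-c["cy"])/c["f"],1]);o=c["T"][:3,3]
    return o+d*(h-o[2])/d[2]
E
python3 - <<'E'
from h import *
import pickle
o=get_obs();print(o)
a=cam("top");b=cam("scene")
pickle.dump((a,b),open("a.pkl","wb"))
cv2.imwrite("pics/top.png",a["img"]);cv2.imwrite("pics/scene.png",b["img"])
print(a["T"],b["T"],a["f"])
E
```

```text
{'t': 0.0, 'joints': array([-1.35538201e+00,  3.13441230e-01,  1.49842731e+00,  1.10174788e-05,
        1.33099166e+00, -2.23379076e-01]), 'dq': array([ 0.00072195,  0.0024625 ,  0.00042962, -0.00128675, -0.00186863,
        0.00049842]), 'joint_torque': array([-5.28417331e-04, -4.02210689e+01, -2.52273899e+01,  6.93860929e-02,
        3.52494617e-02, -8.70688882e-05]), 'eef_pos': array([ 0.22299334, -0.47502133,  0.23816923]), 'eef_rot': array([-3.06504910e+00, -6.83458926e-01, -2.47273857e-05]), 'ft_force': array([ 0.28923402,  0.65416498, -0.12461148]), 'moment': array([-0.03052625,  0.04169847,  0.00896536]), 'grasp_force': 0.0, 'opening': 0.9988660021140909}
[[-0.00753508 -0.9868464   0.161485    0.22041752]
 [-0.99979322  0.00438461 -0.01985686 -0.02275372]
 [ 0.01888762 -0.16160123 -0.98667538  1.55531717]
 [ 0.          0.          0.          1.        ]] [[-0.86052089  0.4496681  -0.2393792   0.71803762]
 [ 0.50934528  0.75170694 -0.41893205  0.4107779 ]
 [-0.00843737 -0.48242644 -0.87589585  1.0638331 ]
 [ 0.          0.          0.          1.        ]] 460.05498231084874
```

View pics/top.png

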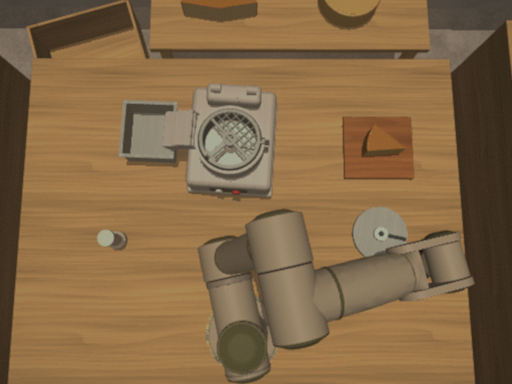

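View pics/scene.png

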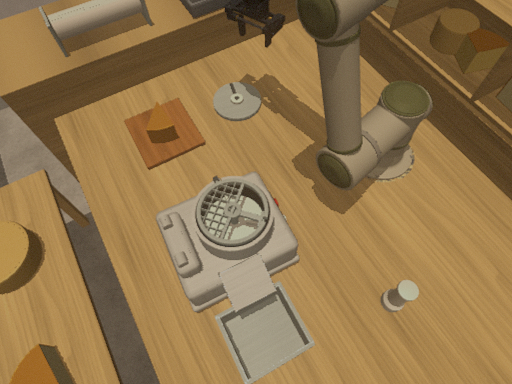

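The top view shows the machine at about (231,138), the pin on its right at about (266,142), the pan on the left and the housing at the top. The scene view agrees with this. I'll enlarge the chamber.

Run:
```python
from h import *
import pickle
a,b=pickle.load(open("a.pkl","rb"))
A=cv2.resize(a["img"][85:200,180:285],None,fx=5,fy=5,interpolation=3)
B=cv2.resize(b["img"][165:260,185:285],None,fx=5.5,fy=5.5,interpolation=3)
cv2.imwrite("pics/ta.png",A);cv2.imwrite("pics/sb.png",B)
for c in(a,b):
    P=cloud(c).reshape(-1,3)
    m=(P[:,0]>.35)&(P[:,2]>.2)&(P[:,2]<.25)&(abs(P[:,1])<.2)
    Q=P[m]; print(np.histogram(Q[:,2],20))
    for h in(.225,.235): print(h,onplane(c,*( (231,138) if c is a else (233,213)),h))
    q=Q[(Q[:,2]>.221)&(Q[:,2]<.229)];print(len(q),q.min(0),q.max(0),cv2.minEnclosingCircle(q[:,:2].astype(np.float32)))
```

```text
(array([185, 194, 174, 106,  73,  56,  41,  50,  98, 162, 269, 299, 242,
       227, 332, 348, 270,  92,  26,   2]), array([0.20000328, 0.20227471, 0.20454613, 0.20681756, 0.20908898,
       0.21136041, 0.21363183, 0.21590325, 0.21817468, 0.2204461 ,
       0.22271753, 0.22498895, 0.22726038, 0.2295318 , 0.23180322,
       0.23407465, 0.23634607, 0.2386175 , 0.24088892, 0.24316035,
       0.24543177]))
0.225 [0.59246577 0.02995219 0.225     ]
0.235 [0.58966908 0.029556   0.235     ]
883 [ 0.485836   -0.08344275  0.22101333] [0.76643748 0.13741117 0.22899608] ((0.6318102478981018, 0.033476829528808594), 0.14661693572998047)
(array([266, 390, 272,  85, 133,  99,  38,  44,  46,  69, 149, 295, 577,
       403, 178, 191, 425, 656, 389,  60]), array([0.20000811, 0.20203595, 0.20406379, 0.20609163, 0.20811948,
       0.21014732, 0.21217516, 0.214203  , 0.21623084, 0.21825869,
       0.22028653, 0.22231437, 0.22434221, 0.22637005, 0.22839789,
       0.23042574, 0.23245358, 0.23448142, 0.23650926, 0.2385371 ,
       0.24056495]))
0.225 [0.58847998 0.04214443 0.225     ]
0.235 [0.59002448 0.04653902 0.235     ]
1441 [ 0.48123259 -0.08055188  0.22101704] [0.76421565 0.14124594 0.22899251] ((0.6285116672515869, 0.03478566184639931), 0.14740295708179474)
```

View pics/ta.png

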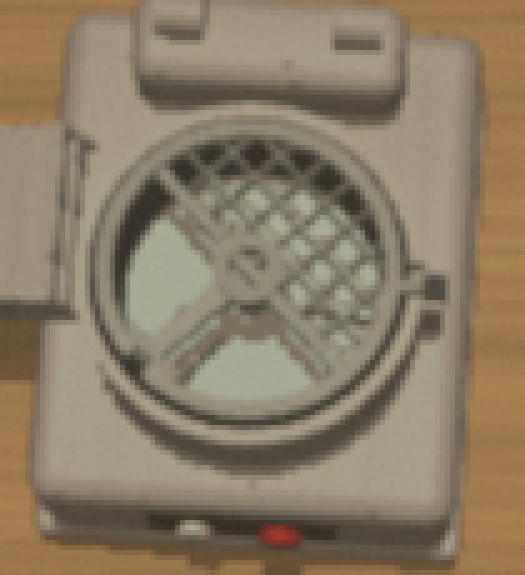

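View pics/sb.png

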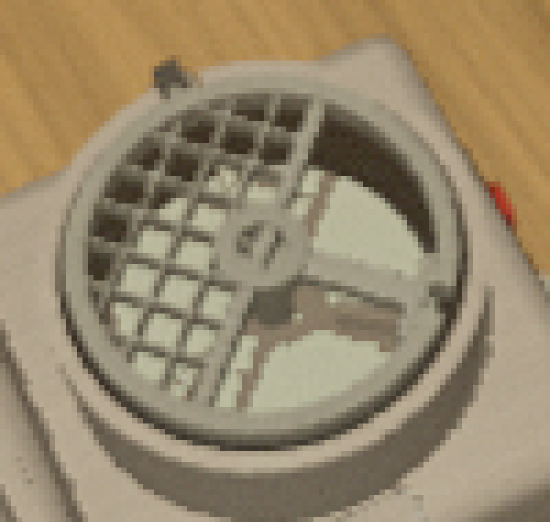

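The top crop shows the hub at (248,265), the notch at the lower left at (133,362) and the pin mount at the right near (432,290). The scene crop shows the hub at (262,245), the notch at (438,295) and the pin mount at (170,78).

Run:
```python
from h import *
import pickle
from scipy.optimize import least_squares
a,b=pickle.load(open("a.pkl","rb"))
for n,c,hub,no,pin in(("top",a,(248/5+180,265/5+85),(133/5+180,362/5+85),(410/5+180,283/5+85)),("scene",b,(262/5.5+185,245/5.5+165),(438/5.5+185,295/5.5+165),(185/5.5+185,90/5.5+165))):
    h=onplane(c,*hub,.235);k=onplane(c,*no,.235);p=onplane(c,*pin,.2145)
    print(n,h,k,np.linalg.norm((k-h)[:2]),np.degrees(np.arctan2(*(k-h)[1::-1])),'pin',p,np.degrees(np.arctan2(*(p-h)[1::-1])))
    P=cloud(c).reshape(-1,3);m=(abs(P[:,2]-.235)<.004)&(np.hypot(*(P[:,:2]-h[:2]).T)<.11)
    Q=P[m,:2];r=np.hypot(*(Q-h[:2]).T);Q=Q[r>.07]
    s=least_squares(lambda x:np.hypot(*(Q-x[:2]).T)-.086,h[:2],loss='soft_l1',f_scale=.003);print(len(Q),s.x,np.std(s.fun))
    # machine yaw: deck edges
    m=(P[:,2]>.10)&(P[:,2]<.26)&(np.hypot(*(P[:,:2]-h[:2]).T)<.25)
    print(np.histogram(P[m,2],16))
o=get_obs();print(R.from_rotvec(o["eef_rot"]).as_matrix())
```

```text
top [0.58967841 0.03369444 0.235     ] [0.53105964 0.10099569 0.235     ] 0.08925031687249813 131.05556035440702 pin [ 0.58402783 -0.06271948  0.2145    ] -93.35412657944997
656 [0.59094956 0.03365585] 0.005530196286313698
(array([ 123,   61,   72,  213,  896, 2128, 1017,  841,  434,  376,  399,
        659,  220,  826, 1151,  390]), array([0.10000686, 0.10909592, 0.11818498, 0.12727403, 0.13636309,
       0.14545215, 0.1545412 , 0.16363026, 0.17271932, 0.18180837,
       0.19089743, 0.19998649, 0.20907554, 0.2181646 , 0.22725366,
       0.23634271, 0.24543177]))
scene [0.58623333 0.03764342 0.235     ] [0.52958145 0.10058281 0.235     ] 0.08468059368995362 131.99044354620847 pin [ 0.5753801  -0.06491592  0.2145    ] -96.04077918446208
987 [0.58655279 0.03717651] 0.004924331552176996
(array([ 240,   81,   67,  185,  372, 2882,  722, 1432,  635,  650,  558,
       1082,  413,  391, 1476, 1615]), array([0.10001756, 0.10880177, 0.11758598, 0.12637019, 0.13515441,
       0.14393862, 0.15272283, 0.16150704, 0.17029125, 0.17907546,
       0.18785968, 0.19664389, 0.2054281 , 0.21421231, 0.22299652,
       0.23178073, 0.24056495]))
[[ 9.05249578e-01  4.24880141e-01 -2.60809088e-04]
 [ 4.24880159e-01 -9.05248943e-01  1.09575631e-03]
 [ 2.29467945e-04 -1.10274554e-03 -9.99999366e-01]]
```

>>> apply_moves:
  plan:
    - {"x":0.022,"y":-0.015,"z":-0.008,"twist":0,"jaw":-0.55}
    - {"x":0.022,"y":-0.015,"z":-0.008,"twist":0,"jaw":-0.55}
    - {"x":0.022,"y":-0.015,"z":-0.008,"twist":0,"jaw":-0.55}
    - {"x":0.022,"y":-0.015,"z":-0.008,"twist":0,"jaw":-0.55}
    - {"x":0.022,"y":-0.015,"z":-0.008,"twist":0,"jaw":-0.55}
    - {"x":0.022,"y":-0.015,"z":-0.008,"twist":0,"jaw":-0.55}
    - {"x":0.022,"y":-0.015,"z":-0.008,"twist":0,"jaw":-0.55}
    - {"x":0.022,"y":-0.015,"z":-0.008,"twist":0,"jaw":-0.55}

```text
t: 0.77
eef_pos: [0.3318, -0.2905, 0.3029]
eef_rot: [-3.066, -0.683, 0.0]
ft_force: [0.8, -0.0, -0.3]
opening: 0.418
grasp_force: 0.0
```

>>> apply_moves:
  plan:
    - {"x":0.022,"y":-0.015,"z":-0.008,"twist":0,"jaw":-0.55}
    - {"x":0.022,"y":-0.015,"z":-0.008,"twist":0,"jaw":-0.55}
    - {"x":0.022,"y":-0.015,"z":-0.008,"twist":0,"jaw":-0.55}
    - {"x":0.022,"y":-0.015,"z":-0.008,"twist":0,"jaw":-0.55}
    - {"x":0.022,"y":-0.015,"z":-0.008,"twist":0,"jaw":-0.55}
    - {"x":0.022,"y":-0.015,"z":-0.008,"twist":0,"jaw":-0.55}
    - {"x":0.022,"y":-0.015,"z":-0.008,"twist":0,"jaw":-0.55}
    - {"x":0.022,"y":-0.015,"z":-0.008,"twist":0,"jaw":-0.55}

```text
t: 1.43
eef_pos: [0.4401, -0.1071, 0.3669]
eef_rot: [-3.066, -0.684, 0.0]
ft_force: [1.0, -1.0, 0.1]
opening: 0.227
grasp_force: 0.0
```

>>> apply_moves:
  plan:
    - {"x":0.022,"y":-0.015,"z":0,"twist":0,"jaw":-0.55}
    - {"x":0.022,"y":-0.015,"z":0,"twist":0,"jaw":-0.55}
    - {"x":0.022,"y":-0.015,"z":0,"twist":0,"jaw":-0.55}
    - {"x":0.022,"y":-0.015,"z":0,"twist":0,"jaw":-0.55}
    - {"x":0.022,"y":-0.015,"z":0,"twist":0,"jaw":-0.55}
    - {"x":0.022,"y":-0.015,"z":0,"twist":0,"jaw":-0.55}
    - {"x":0.022,"y":-0.015,"z":0,"twist":0,"jaw":-0.55}
    - {"x":0.022,"y":-0.015,"z":0,"twist":0,"jaw":-0.55}

```text
t: 2.1
eef_pos: [0.5485, 0.0763, 0.3664]
eef_rot: [-3.066, -0.684, 0.001]
ft_force: [-0.0, -0.1, 0.3]
opening: 0.226
grasp_force: 0.0
```

Run:
```python
from h import *
import pickle
o=get_obs();print(o["t"],o["eef_pos"],o["joints"],o["opening"],o["ft_force"])
c=cam("wrist");pickle.dump(c,open("w1.pkl","wb"))
print(c["T"],c["f"])
cv2.imwrite("pics/w1.png",c["img"])
```

```text
2.1 [0.54849389 0.07625806 0.36637692] [-7.34201298e-02  3.29922353e-01  1.14877765e+00 -5.29352942e-05
  1.66357848e+00  1.05846492e+00] 0.22619211583404372 [-0.02922161 -0.09007188  0.30262381]
[[ 4.24578390e-01 -8.56401302e-01 -2.93785638e-01  6.24967890e-01]
 [-9.05390832e-01 -4.01889726e-01 -1.36938271e-01  1.12578377e-01]
 [-7.95316026e-04  3.24131854e-01 -9.46011580e-01  5.11188196e-01]
 [ 0.00000000e+00  0.00000000e+00  0.00000000e+00  1.00000000e+00]] 273.8770802149063
```

View pics/w1.png

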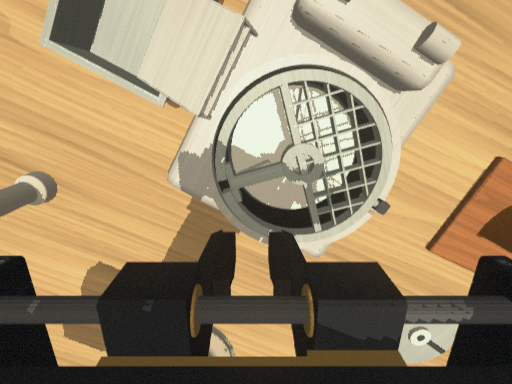

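The wrist view shows the hub at about (302,160), the notch at the left at about (222,186) and the pin mount at (381,206).

Run:
```python
from h import *
import pickle
c=pickle.load(open("w1.pkl","rb"))
cv2.imwrite("pics/w1c.png",cv2.resize(c["img"][60:255,200:400],None,fx=3.05,fy=3.05,interpolation=3)[:600])
```

```text
(no output)
```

View pics/w1c.png

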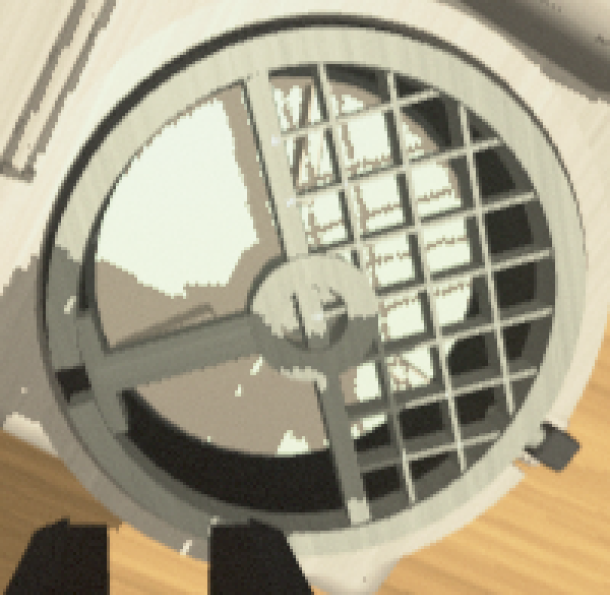

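The crop shows the hub at (314,305), the notch at (75,383) and the pin's mount just outside the wall at (540,443).

Run:
```python
from h import *
import pickle
from scipy.optimize import least_squares
c=pickle.load(open("w1.pkl","rb"));f=lambda u,v,h:onplane(c,u/3.05+200,v/3.05+60,h)
P=cloud(c).reshape(-1,3)
h=f(314,305,.235);k=f(75,383,.235)
for z in(.2145,.22):
  p=f(540,443,z);print('pin',z,p,np.hypot(*(p-h)[:2]),np.degrees(np.arctan2(*(p-h)[1::-1])))
print(h,k,np.hypot(*(k-h)[:2]),np.degrees(np.arctan2(*(k-h)[1::-1])))
m=(np.hypot(*(P[:,:2]-h[:2]).T)<.115);Q=P[m];r=np.hypot(*(Q[:,:2]-h[:2]).T)
for lo,hi in((0.012,.02),(.083,.089),(.097,.104)):
  q=Q[(r>lo)&(r<hi)];print(lo,len(q),np.percentile(q[:,2],[25,50,75]))
q=Q[(abs(Q[:,2]-.235)<.005)&(r>.07)&(r<.094),:2]
s=least_squares(lambda x:np.hypot(*(q-x[:2]).T)-.086,h[:2],loss='soft_l1',f_scale=.002);print(s.x,np.std(s.fun),len(q))
# spoke midpoint line: points edges in crop
for e in((130,370),(230,338)):print(f(*e,.233))
```

```text
pin 0.2145 [ 0.57902345 -0.07018471  0.2145    ] 0.11012205937058746 -96.76577060958138
pin 0.22 [ 0.57987516 -0.06679665  0.22      ] 0.10665818883932279 -96.5258411006666
[0.59199701 0.03917047 0.235     ] [0.53251884 0.10106379 0.235     ] 0.0858395953918546 133.8600306527133
0.012 4782 [0.44090028 0.45178972 0.45369481]
0.083 8025 [0.20711258 0.23400315 0.450908  ]
0.097 3833 [0.22344712 0.22411803 0.44459322]
[0.58857071 0.03784745] 0.004615673893271183 5961
[0.54434035 0.08553826 0.233     ]
[0.56936798 0.05921592 0.233     ]
```

>>> apply_moves:
  plan:
    - {"x":0.003,"y":0.001,"z":0,"twist":0.115,"jaw":-0.55}
    - {"x":0,"y":0,"z":0.01,"twist":0.115,"jaw":-0.55}
    - {"x":0,"y":0,"z":0.01,"twist":0.115,"jaw":-0.55}
    - {"x":0,"y":0,"z":0.01,"twist":0.115,"jaw":-0.55}
    - {"x":0,"y":0,"z":0.01,"twist":0.115,"jaw":-0.55}
    - {"x":0,"y":0,"z":0.01,"twist":0.115,"jaw":-0.55}
    - {"x":0,"y":0,"z":0.01,"twist":0.115,"jaw":-0.55}
    - {"x":0,"y":0,"z":0.01,"twist":0.115,"jaw":-0.55}

```text
t: 2.82
eef_pos: [0.551, 0.0753, 0.2958]
eef_rot: [3.049, -0.757, -0.001]
ft_force: [-0.1, -0.3, -0.7]
opening: 0.225
grasp_force: 0.0
```

>>> apply_moves:
  plan:
    - {"x":0,"y":0,"z":0.01,"twist":0.115,"jaw":-0.55}
    - {"x":0,"y":0,"z":0,"twist":0.115,"jaw":-0.55}
    - {"x":0,"y":0,"z":0,"twist":0.11,"jaw":-0.55}
    - {"x":0,"y":0,"z":0,"twist":0,"jaw":-0.55}
    - {"x":0,"y":0,"z":0,"twist":0,"jaw":-0.55}
    - {"x":0,"y":0,"z":0,"twist":0,"jaw":-0.55}
    - {"x":0,"y":0,"z":0,"twist":0,"jaw":-0.55}
    - {"x":0,"y":0,"z":0,"twist":0,"jaw":-0.55}

```text
t: 3.48
eef_pos: [0.5512, 0.0753, 0.2867]
eef_rot: [-2.881, 1.252, -0.0]
ft_force: [0.5, -0.2, -0.0]
opening: 0.225
grasp_force: 0.0
```

Run:
```python
from h import *
import pickle
o=get_obs();M=R.from_rotvec(o["eef_rot"]).as_matrix();print(o["t"],o["eef_pos"],o["joints"],np.degrees(np.arctan2(M[1,0],M[0,0])))
c=cam("wrist");pickle.dump(c,open("w2.pkl","wb"))
i=cv2.resize(c["img"],(800,600))
T=np.linalg.inv(c["T"])
def pr(p):
    q=T[:3,:3]@p+T[:3,3];return q[:2]/q[2]*c["f"]+[c["cx"],c["cy"]]
e=o["eef_pos"]
for z in(.235,):
  p=pr(np.array([e[0],e[1],z]))*800/512;print(p);cv2.drawMarker(i,tuple(int(x) for x in p),(0,0,255))
cv2.imwrite("pics/w2.png",i)
```

```text
3.4833 [0.55121285 0.07531512 0.28674111] [-7.48122766e-02  3.54548547e-01  1.31573154e+00  1.41218263e-05
  1.47127599e+00  2.31570556e+00] -46.966663085511755
[393.68276294 330.29214524]
```

View pics/w2.png

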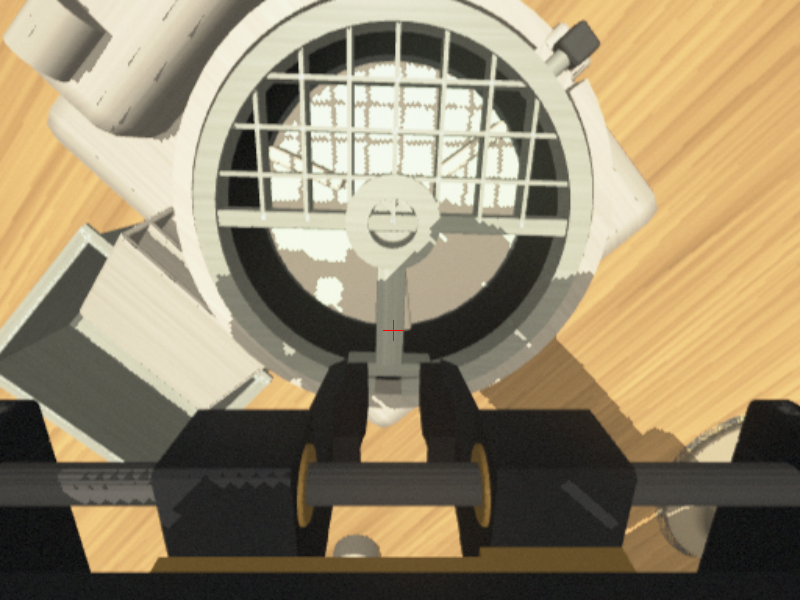

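The view shows the spoke centred at x≈390, running from (393,270) to (389,370), and the TCP projects onto it at (393,330). I'll lower the fingers to straddle the spoke.

>>> apply_moves:
  plan:
    - {"x":0,"y":-0.001,"z":0.012,"twist":0,"jaw":-0.55}
    - {"x":0,"y":0,"z":0.012,"twist":0,"jaw":-0.55}
    - {"x":0,"y":0,"z":0.01,"twist":0,"jaw":-0.55}
    - {"x":0,"y":0,"z":0.008,"twist":0,"jaw":-0.55}
    - {"x":0,"y":0,"z":0.007,"twist":0,"jaw":-0.55}
    - {"x":0,"y":0,"z":0.007,"twist":0,"jaw":-0.55}
    - {"x":0,"y":0,"z":0.006,"twist":0,"jaw":-0.55}
    - {"x":0,"y":0,"z":0,"twist":0,"jaw":-0.55}

```text
t: 4.2
eef_pos: [0.5516, 0.076, 0.2235]
eef_rot: [2.88, -1.254, -0.003]
ft_force: [-1.2, 0.0, -0.1]
opening: 0.226
grasp_force: 0.0
```

Run:
```python
from h import *
import pickle
from scipy.optimize import least_squares
c=pickle.load(open("w2.pkl","rb"));f=lambda u,v,h:onplane(c,u*.64,v*.64,h)
h=f(393,222,.235);k=f(388,383,.235);print(h,k,np.hypot(*(k-h)[:2]),np.degrees(np.arctan2(*(k-h)[1::-1])))
for z in(.2145,):
  p=f(557,63,z);print(p,np.hypot(*(p-h)[:2]),np.degrees(np.arctan2(*(p-h)[1::-1])))
# inner rim edge left/right at top face
print(f(217,200,.235),f(569,200,.235))
```

```text
[0.58811476 0.03624709 0.235     ] [0.53306572 0.09908879 0.235     ] 0.08354325737862256 131.2182117635165
[ 0.5805793 -0.0642181  0.2145   ] 0.1007474009717728 -94.28947766991482
[0.65276572 0.08306009 0.235     ] [ 0.53689262 -0.02501788  0.235     ]
```

>>> apply_moves:
  plan:
    - {"x":0.0001,"y":0.0025,"z":0,"twist":-0.045,"jaw":-0.62}
    - {"x":0.0002,"y":0.0049,"z":0,"twist":-0.09,"jaw":-0.62}
    - {"x":0.0002,"y":0.0049,"z":0,"twist":-0.09,"jaw":-0.62}
    - {"x":0.0002,"y":0.0049,"z":0,"twist":-0.09,"jaw":-0.62}
    - {"x":0.0002,"y":0.0049,"z":0,"twist":-0.09,"jaw":-0.62}
    - {"x":0.0002,"y":0.0049,"z":0,"twist":-0.09,"jaw":-0.62}
    - {"x":0.0002,"y":0.0049,"z":0,"twist":-0.09,"jaw":-0.62}
    - {"x":0.0002,"y":0.0049,"z":0,"twist":-0.09,"jaw":-0.62}

```text
t: 4.87
eef_pos: [0.535, 0.0443, 0.2249]
eef_rot: [-3.133, 0.222, -0.001]
ft_force: [1.3, 2.2, -1.3]
opening: 0.192
grasp_force: 1.1
```

```bash
cat > st.py <<'E'
from h import *
o=get_obs();M=R.from_rotvec(o["eef_rot"]).as_matrix();d=o["eef_pos"][:2]-[.5885,.0365]
print(o["t"],o["eef_pos"],'yaw',np.degrees(np.arctan2(M[1,0],M[0,0])),'r',np.hypot(*d),'th',np.degrees(np.arctan2(d[1],d[0]))%360,'F tool',M.T@o["ft_force"],o["moment"],o["opening"],o["joints"][5])
E
python3 st.py
```

```text
4.8667 [0.5349921  0.04426038 0.22490676] yaw -8.107008210217778 r 0.054067725725555515 th 171.74779639703044 F tool [ 1.00784535 -2.31661666  1.35232773] [ 0.35566438 -0.10551789 -0.04185787] 0.192397657624605 1.5758041009081054
```

>>> apply_moves:
  plan:
    - {"x":0.0002,"y":0.0049,"z":0,"twist":-0.09,"jaw":-0.62}
    - {"x":0.0002,"y":0.0049,"z":0,"twist":-0.09,"jaw":-0.62}
    - {"x":0.0002,"y":0.0049,"z":0,"twist":-0.09,"jaw":-0.62}
    - {"x":0.0002,"y":0.0049,"z":0,"twist":-0.09,"jaw":-0.62}
    - {"x":0.0002,"y":0.0049,"z":0,"twist":-0.09,"jaw":-0.62}
    - {"x":0.0002,"y":0.0049,"z":0,"twist":-0.09,"jaw":-0.62}
    - {"x":0.0002,"y":0.0049,"z":0,"twist":-0.09,"jaw":-0.62}
    - {"x":0.0002,"y":0.0049,"z":0,"twist":-0.09,"jaw":-0.62}

```text
t: 5.53
eef_pos: [0.5432, 0.0067, 0.225]
eef_rot: [-3.01, -0.896, -0.001]
ft_force: [0.2, 2.0, -0.0]
opening: 0.189
grasp_force: 1.1
```

```bash
python3 st.py
```

```text
5.5333 [0.5431646  0.00667348 0.22499711] yaw 33.13967158591355 r 0.054267117533101886 th 213.34123413636186 F tool [ 1.32202806 -1.58285901  0.04252846] [ 0.42653254 -0.04127085 -0.008531  ] 0.18949418983117325 0.7882491883891524
```

>>> apply_moves:
  plan:
    - {"x":0.0002,"y":0.0049,"z":0,"twist":-0.09,"jaw":-0.62}
    - {"x":0.0002,"y":0.0049,"z":0,"twist":-0.09,"jaw":-0.62}
    - {"x":0.0002,"y":0.0049,"z":0,"twist":-0.09,"jaw":-0.62}
    - {"x":0.0002,"y":0.0049,"z":0,"twist":-0.09,"jaw":-0.62}
    - {"x":0.0002,"y":0.0049,"z":0,"twist":-0.09,"jaw":-0.62}
    - {"x":0.0002,"y":0.0049,"z":0,"twist":-0.09,"jaw":-0.62}
    - {"x":0.0002,"y":0.0049,"z":0,"twist":-0.09,"jaw":-0.62}
    - {"x":0.0002,"y":0.0049,"z":0,"twist":-0.09,"jaw":-0.62}

```text
t: 6.2
eef_pos: [0.5739, -0.0162, 0.225]
eef_rot: [-2.502, -1.899, -0.001]
ft_force: [-1.7, 2.6, 0.7]
opening: 0.189
grasp_force: 1.0
```

```bash
python3 st.py
python3 - <<'E'
from h import *
import pickle
c=cam("wrist");b=cam("scene");pickle.dump((c,b),open("w3.pkl","wb"))
L=cv2.resize(c["img"][:256,130:386],(600,600),interpolation=3)
cv2.imwrite("pics/w3.png",L)
E
```

```text
6.2 [ 0.57388132 -0.01622326  0.22502962] yaw 74.39382478250097 r 0.05471241160662363 th 254.5028014290882 F tool [ 2.03311575 -2.30314873 -0.7024828 ] [ 0.34944909  0.16854412 -0.02760411] 0.18928454657450977 0.039658328100295855
```

View pics/w3.png

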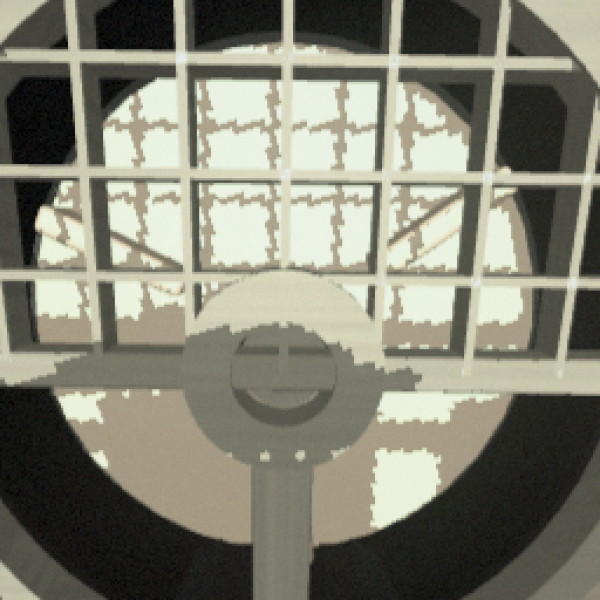

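The spoke runs parallel to the tool x axis (centre x≈282), so the grid angle is about 254.4°. The pin is hidden behind the fingers. I'll turn the last ~10.5°, back off, rise and look.

>>> apply_moves:
  plan:
    - {"x":0.0003,"y":0.0033,"z":0,"twist":-0.061,"jaw":-0.62}
    - {"x":0.0003,"y":0.0033,"z":0,"twist":-0.061,"jaw":-0.62}
    - {"x":0.0003,"y":0.0033,"z":0,"twist":-0.061,"jaw":-0.62}
    - {"x":0,"y":0,"z":0,"twist":0,"jaw":-0.62}
    - {"x":0,"y":-0.001,"z":0,"twist":0,"jaw":-0.55}
    - {"x":0,"y":0,"z":0,"twist":0,"jaw":-0.55}
    - {"x":0,"y":0,"z":-0.005,"twist":0,"jaw":-0.55}
    - {"x":0,"y":0,"z":-0.01,"twist":0,"jaw":-0.55}

```text
t: 6.97
eef_pos: [0.5822, -0.0175, 0.2395]
eef_rot: [-2.324, -2.112, 0.001]
ft_force: [-0.4, 0.2, 0.6]
opening: 0.226
grasp_force: 0.0
```

>>> apply_moves:
  plan:
    - {"x":0,"y":0,"z":-0.015,"twist":0,"jaw":-1}
    - {"x":0,"y":0,"z":-0.015,"twist":0,"jaw":-1}
    - {"x":-0.01,"y":0,"z":-0.015,"twist":0,"jaw":-1}
    - {"x":-0.01,"y":0,"z":-0.015,"twist":0,"jaw":-1}
    - {"x":-0.01,"y":0,"z":-0.015,"twist":0,"jaw":-1}
    - {"x":0,"y":0,"z":-0.015,"twist":0,"jaw":-1}
    - {"x":0,"y":0,"z":0,"twist":0,"jaw":-1}
    - {"x":0,"y":0,"z":0,"twist":0,"jaw":-1}

```text
t: 7.63
eef_pos: [0.5799, -0.0475, 0.3305]
eef_rot: [2.323, 2.113, 0.002]
ft_force: [-0.5, -0.6, -0.2]
opening: 0.006
grasp_force: 0.0
```

```bash
python3 st.py
python3 - <<'E'
from h import *
import pickle
c=cam("wrist");pickle.dump(c,open("w4.pkl","wb"))
cv2.imwrite("pics/w4.png",cv2.resize(c["img"][:,100:412],None,fx=1.5625,fy=1.5625,interpolation=3))
E
```

```text
7.6333 [ 0.57992653 -0.04746783  0.33054208] yaw 84.58299772784402 r 0.08440438813007026 th 264.17006491494067 F tool [-0.6398104  -0.47190905  0.16436822] [-0.0159836  -0.01809903  0.01099108] 0.005742002407436613 -0.18839842677449845
```

View pics/w4.png

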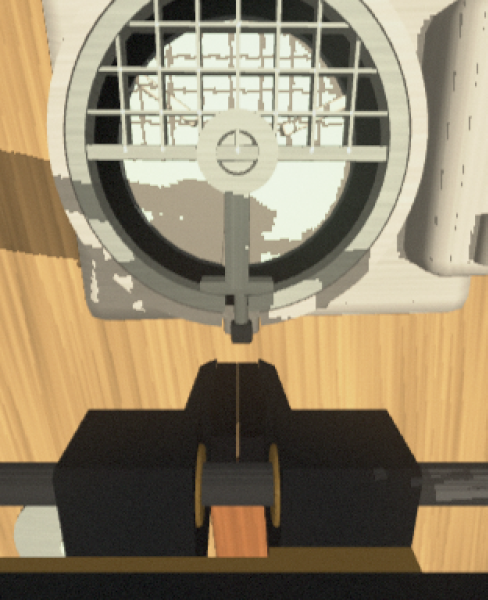

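The view shows the hub at (237,152), the spoke running to the notch near (235,300), and the pin's outer end at (241,330). One enlarged crop will give the residual.

Run:
```python
import pickle,cv2
c=pickle.load(open("w4.pkl","rb"))
cv2.imwrite("pics/w4c.png",cv2.resize(c["img"][165:225,215:290],None,fx=10,fy=10,interpolation=3))
```

```text
(no output)
```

View pics/w4c.png

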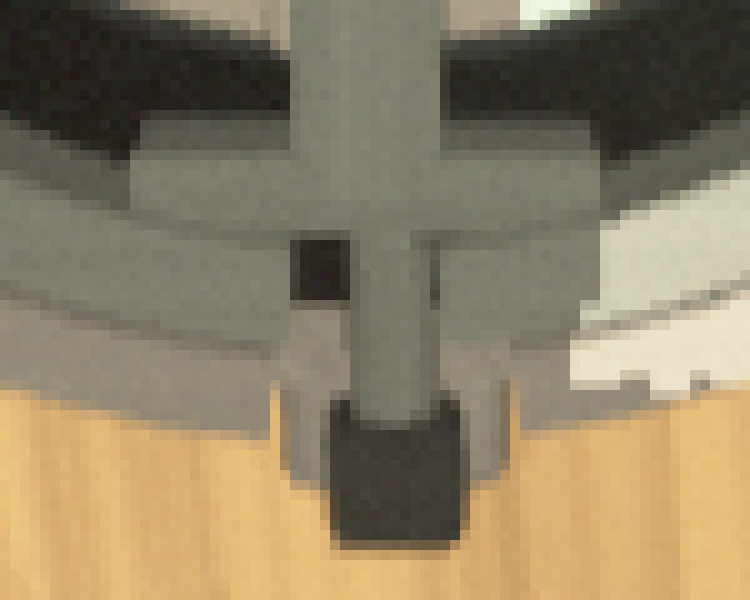

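The notch spans x=291–440 and the pin x=350–437. Allowing for depth, the notch must go about 2.5 mm further counter-clockwise, or 0.029 rad. I'll go back down and nudge it.

>>> apply_moves:
  plan:
    - {"x":0.01,"y":0,"z":0,"twist":0,"jaw":-0.55}
    - {"x":0.01,"y":0,"z":0,"twist":0,"jaw":-0.55}
    - {"x":0.01,"y":0,"z":0.01,"twist":0,"jaw":-0.55}
    - {"x":0,"y":0,"z":0.015,"twist":0,"jaw":-0.55}
    - {"x":0,"y":0,"z":0.02,"twist":0,"jaw":-0.55}
    - {"x":0,"y":0,"z":0.02,"twist":0,"jaw":-0.55}
    - {"x":0,"y":0,"z":0.015,"twist":0,"jaw":-0.55}
    - {"x":0,"y":0,"z":0.01,"twist":0,"jaw":-0.55}

```text
t: 8.35
eef_pos: [0.5819, -0.0163, 0.237]
eef_rot: [-2.32, -2.114, 0.003]
ft_force: [0.0, -1.1, 0.1]
opening: 0.225
grasp_force: 0.0
```

```bash
python3 st.py
```

```text
8.35 [ 0.58190852 -0.01629423  0.23704112] yaw 84.67212363376164 r 0.053204118377651446 th 262.8833118784444 F tool [-1.10894844  0.12011379 -0.07472327] [ 0.01283505 -0.0721604   0.02851482] 0.22539638774992599 -0.13622234128595298
```

>>> apply_moves:
  plan:
    - {"x":0,"y":0,"z":0.006,"twist":0,"jaw":-0.55}
    - {"x":0,"y":0,"z":0.006,"twist":0,"jaw":-0.55}
    - {"x":0,"y":0,"z":0,"twist":0,"jaw":-0.62}
    - {"x":0,"y":0,"z":0,"twist":0,"jaw":-0.62}
    - {"x":0,"y":0.0009,"z":0,"twist":-0.01,"jaw":-0.62}
    - {"x":0,"y":0.0009,"z":0,"twist":-0.01,"jaw":-0.62}
    - {"x":0,"y":0.0008,"z":0,"twist":-0.01,"jaw":-0.62}
    - {"x":0,"y":0,"z":0,"twist":0,"jaw":-0.62}

```text
t: 9.02
eef_pos: [0.5854, -0.0179, 0.2281]
eef_rot: [2.29, 2.15, 0.0]
ft_force: [-0.3, 0.4, 0.8]
opening: 0.189
grasp_force: 0.4
```

```bash
python3 st.py
```

```text
9.0167 [ 0.58539311 -0.01793594  0.22805437] yaw 86.38100645610258 r 0.0545245282807382 th 266.7334267161965 F tool [ 0.33208573 -0.36093296 -0.78770608] [-0.01715059  0.0222718   0.0055649 ] 0.18925971903355515 -0.16733900063734278
```

>>> apply_moves:
  plan:
    - {"x":0,"y":-0.001,"z":0,"twist":0,"jaw":-0.55}
    - {"x":0,"y":0,"z":0,"twist":0,"jaw":-0.55}
    - {"x":0,"y":0,"z":-0.008,"twist":0,"jaw":-0.55}
    - {"x":0,"y":0,"z":-0.01,"twist":0,"jaw":-0.55}
    - {"x":0,"y":0,"z":-0.02,"twist":0,"jaw":-1}
    - {"x":-0.01,"y":0,"z":-0.02,"twist":0,"jaw":-1}
    - {"x":-0.01,"y":0,"z":-0.02,"twist":0,"jaw":-1}
    - {"x":-0.01,"y":0,"z":-0.02,"twist":0,"jaw":-1}

```text
t: 9.68
eef_pos: [0.5822, -0.048, 0.328]
eef_rot: [2.29, 2.149, 0.001]
ft_force: [0.2, 0.0, 0.3]
opening: 0.007
grasp_force: 0.0
```

>>> apply_moves:
  plan:
    - {"x":0,"y":0,"z":-0.005,"twist":0,"jaw":-1}
    - {"x":0,"y":0,"z":0,"twist":0,"jaw":-1}
    - {"x":0,"y":0,"z":0,"twist":0,"jaw":-1}
    - {"x":0,"y":0,"z":0,"twist":0,"jaw":-1}
    - {"x":0,"y":0,"z":0,"twist":0,"jaw":-1}
    - {"x":0,"y":0,"z":0,"twist":0,"jaw":-1}
    - {"x":0,"y":0,"z":0,"twist":0,"jaw":-1}
    - {"x":0,"y":0,"z":0,"twist":0,"jaw":-1}

```text
t: 10.35
eef_pos: [0.5823, -0.0476, 0.3304]
eef_rot: [-2.291, -2.149, 0.0]
ft_force: [-0.3, -0.6, -0.5]
opening: 0.009
grasp_force: 0.0
```

```bash
python3 st.py
python3 - <<'E'
from h import *
import pickle
c0=pickle.load(open("w4.pkl","rb"));c=cam("wrist");pickle.dump(c,open("w5.pkl","wb"))
print(c["cx"])
for k in(c0,c):
    g=cv2.cvtColor(k["img"],cv2.COLOR_BGR2GRAY)
    print("rows 174 184.. cols 234-269")
    for r in(172,174,186,188,190,192,194,196,198,202,206,210,214):print(r,g[r,236:268].tolist())
E
```

```text
10.35 [ 0.58228458 -0.04760076  0.330446  ] yaw 86.34047373866656 r 0.08433012402669443 th 265.7732745153653 F tool [-0.59184941 -0.29569129  0.52735381] [-0.02557511 -0.04333246  0.03059315] 0.00864541004157497 -0.21810230314313322
251.6054105562597
rows 174 184.. cols 234-269
172 [34, 38, 33, 35, 38, 35, 36, 40, 110, 123, 125, 125, 126, 132, 127, 125, 125, 129, 128, 125, 124, 125, 124, 56, 39, 36, 41, 43, 38, 47, 43, 41]
174 [35, 36, 35, 38, 37, 34, 39, 40, 108, 119, 122, 120, 126, 134, 128, 129, 127, 125, 126, 122, 123, 124, 126, 55, 38, 39, 42, 37, 41, 40, 36, 41]
186 [119, 122, 122, 121, 120, 120, 120, 122, 117, 117, 120, 121, 122, 122, 119, 120, 121, 120, 118, 118, 117, 117, 118, 120, 119, 119, 121, 118, 119, 120, 119, 119]
188 [113, 109, 109, 109, 109, 107, 106, 105, 97, 86, 90, 89, 87, 94, 110, 118, 118, 122, 122, 122, 106, 103, 98, 96, 99, 107, 106, 109, 112, 113, 108, 111]
190 [122, 125, 126, 125, 124, 124, 121, 119, 63, 40, 38, 41, 42, 53, 100, 115, 118, 117, 120, 118, 114, 106, 93, 116, 122, 124, 125, 126, 124, 123, 125, 121]
192 [123, 127, 124, 125, 123, 124, 124, 124, 6
[... 2594 characters left out ...]
8, 118, 112, 104, 117, 138, 134, 131, 125, 125, 125, 129, 125, 127, 123, 123]
202 [140, 138, 140, 141, 139, 141, 142, 139, 139, 135, 135, 106, 108, 115, 117, 118, 121, 117, 116, 102, 109, 138, 142, 143, 139, 134, 138, 144, 140, 138, 142, 139]
206 [135, 134, 136, 172, 146, 128, 132, 137, 137, 72, 47, 57, 87, 104, 115, 120, 119, 118, 99, 88, 58, 48, 89, 137, 139, 133, 115, 168, 143, 137, 138, 138]
210 [196, 195, 192, 189, 144, 129, 131, 136, 114, 66, 58, 63, 64, 61, 59, 61, 61, 65, 63, 61, 61, 60, 91, 136, 141, 130, 112, 165, 172, 178, 185, 186]
214 [198, 194, 190, 190, 191, 196, 190, 179, 140, 72, 63, 64, 61, 63, 61, 61, 61, 62, 64, 64, 64, 56, 99, 159, 165, 164, 169, 167, 182, 186, 182, 187]
```

The notch is centred at column 251.6 and the pin at 251.8, so they are aligned to about 0.2 mm. Next I'll go over the hub with the fingers shut.

>>> apply_moves:
  plan:
    - {"x":0.0141,"y":0.0008,"z":0,"twist":0,"jaw":-1}
    - {"x":0.0141,"y":0,"z":0,"twist":0,"jaw":-1}
    - {"x":0.0141,"y":0,"z":0,"twist":0,"jaw":-1}
    - {"x":0.014,"y":0,"z":0.01,"twist":0,"jaw":-1}
    - {"x":0.014,"y":0,"z":0.015,"twist":0,"jaw":-1}
    - {"x":0.014,"y":0,"z":0.02,"twist":0,"jaw":-1}
    - {"x":0,"y":0,"z":0.02,"twist":0,"jaw":-1}
    - {"x":0,"y":0,"z":0.01,"twist":0,"jaw":-1}

```text
t: 11.07
eef_pos: [0.5876, 0.0384, 0.2527]
eef_rot: [-2.287, -2.15, 0.004]
ft_force: [-0.2, -0.5, -1.1]
opening: 0.005
grasp_force: 0.0
```

>>> apply_moves:
  plan:
    - {"x":0,"y":0,"z":0.005,"twist":0,"jaw":-1}
    - {"x":0,"y":0,"z":0.003,"twist":0,"jaw":-1}
    - {"x":0,"y":0,"z":0,"twist":0,"jaw":-1}
    - {"x":0,"y":0,"z":0,"twist":0,"jaw":-1}
    - {"x":0,"y":0,"z":0,"twist":0,"jaw":-1}
    - {"x":0,"y":0,"z":0,"twist":0,"jaw":-1}
    - {"x":0,"y":0,"z":0,"twist":0,"jaw":-1}
    - {"x":0,"y":0,"z":0,"twist":0,"jaw":-1}

```text
t: 11.73
eef_pos: [0.5886, 0.0362, 0.248]
eef_rot: [2.291, 2.149, 0.0]
ft_force: [-0.0, 0.0, -0.2]
opening: 0.007
grasp_force: 0.0
```

```bash
python3 st.py
```

```text
11.7333 [0.58858877 0.03623986 0.24799539] yaw 86.32519877993157 r 0.0002748698532660833 th 288.8421320336871 F tool [ 0.02765511 -0.04912588  0.24642975] [-0.00497246 -0.08599791  0.01215927] 0.006582967487412783 -0.07288977978369329
```

>>> apply_moves:
  plan:
    - {"x":0,"y":0,"z":0.003,"twist":0,"jaw":-1}
    - {"x":0,"y":0,"z":0.003,"twist":0,"jaw":-1}
    - {"x":0,"y":0,"z":0.003,"twist":0,"jaw":-1}
    - {"x":0,"y":0,"z":0.002,"twist":0,"jaw":-1}
    - {"x":0,"y":0,"z":0.002,"twist":0,"jaw":-1}
    - {"x":0,"y":0,"z":0.001,"twist":0,"jaw":-1}
    - {"x":0,"y":0,"z":0.001,"twist":0,"jaw":-1}
    - {"x":0,"y":0,"z":0.001,"twist":0,"jaw":-1}

```text
t: 12.4
eef_pos: [0.5884, 0.0363, 0.2326]
eef_rot: [2.291, 2.149, 0.0]
ft_force: [-4.1, -1.3, 6.6]
opening: 0.002
grasp_force: 3.7
```

>>> apply_moves:
  plan:
    - {"x":0,"y":0,"z":0.0005,"twist":0,"jaw":-1}
    - {"x":0,"y":0,"z":0.0005,"twist":0,"jaw":-1}
    - {"x":0,"y":0,"z":0.0005,"twist":0,"jaw":-1}
    - {"x":0,"y":0,"z":0.0005,"twist":0,"jaw":-1}
    - {"x":0,"y":0,"z":0.0005,"twist":0,"jaw":-1}
    - {"x":0,"y":0,"z":0.0005,"twist":0,"jaw":-1}
    - {"x":0,"y":0,"z":0.0005,"twist":0,"jaw":-1}
    - {"x":0,"y":0,"z":0.0005,"twist":0,"jaw":-1}

```text
t: 13.07
eef_pos: [0.5884, 0.0363, 0.2287]
eef_rot: [2.291, 2.149, 0.0]
ft_force: [-4.9, -0.3, 7.1]
opening: 0.008
grasp_force: 3.6
```

It is sliding at 7 N, so the notch has passed over the pin.

>>> apply_moves:
  plan:
    - {"x":0,"y":0,"z":0.0005,"twist":0,"jaw":-1}
    - {"x":0,"y":0,"z":0.0005,"twist":0,"jaw":-1}
    - {"x":0,"y":0,"z":0.0005,"twist":0,"jaw":-1}
    - {"x":0,"y":0,"z":0.0005,"twist":0,"jaw":-1}
    - {"x":0,"y":0,"z":0.0005,"twist":0,"jaw":-1}
    - {"x":0,"y":0,"z":0.0003,"twist":0,"jaw":-1}
    - {"x":0,"y":0,"z":0.0003,"twist":0,"jaw":-1}
    - {"x":0,"y":0,"z":0.0003,"twist":0,"jaw":-1}

```text
t: 13.73
eef_pos: [0.5884, 0.0363, 0.2254]
eef_rot: [2.291, 2.149, 0.001]
ft_force: [-5.3, 0.2, 9.6]
opening: 0.006
grasp_force: 4.9
```

>>> apply_moves:
  plan:
    - {"x":0,"y":0,"z":0.0002,"twist":0,"jaw":-1}
    - {"x":0,"y":0,"z":0.0002,"twist":0,"jaw":-1}
    - {"x":0,"y":0,"z":0.0002,"twist":0,"jaw":-1}
    - {"x":0,"y":0,"z":0,"twist":0,"jaw":-1}
    - {"x":0,"y":0,"z":0,"twist":0,"jaw":-1}
    - {"x":0,"y":0,"z":0,"twist":0,"jaw":-1}
    - {"x":0,"y":0,"z":0,"twist":0,"jaw":-1}
    - {"x":0,"y":0,"z":0,"twist":0,"jaw":-1}

```text
t: 14.4
eef_pos: [0.5884, 0.0364, 0.2254]
eef_rot: [2.29, 2.149, 0.001]
ft_force: [-5.7, 0.3, 11.7]
opening: 0.004
grasp_force: 5.8
```

>>> apply_moves:
  plan:
    - {"x":0,"y":0,"z":0.0005,"twist":0,"jaw":-1}
    - {"x":0,"y":0,"z":0.0005,"twist":0,"jaw":-1}
    - {"x":0,"y":0,"z":0.0005,"twist":0,"jaw":-1}
    - {"x":0,"y":0,"z":0.0005,"twist":0,"jaw":-1}
    - {"x":0,"y":0,"z":0,"twist":0,"jaw":-1}
    - {"x":0,"y":0,"z":0,"twist":0,"jaw":-1}
    - {"x":0,"y":0,"z":0,"twist":0,"jaw":-1}
    - {"x":0,"y":0,"z":0,"twist":0,"jaw":-1}

```text
t: 15.07
eef_pos: [0.5885, 0.0363, 0.2253]
eef_rot: [2.289, 2.148, 0.003]
ft_force: [-10.7, -0.3, 23.0]
opening: 0.009
grasp_force: 11.6
```

The force is 23 N with no further travel, so the grid is home at z ≈ 0.225, flush with the rim. I'll retreat straight up and check.

>>> apply_moves:
  plan:
    - {"x":0,"y":0,"z":-0.003,"twist":0,"jaw":-1}
    - {"x":0,"y":0,"z":-0.005,"twist":0,"jaw":-1}
    - {"x":0,"y":0,"z":-0.01,"twist":0,"jaw":-1}
    - {"x":0,"y":0,"z":-0.02,"twist":0,"jaw":-1}
    - {"x":0,"y":0,"z":-0.025,"twist":0,"jaw":-1}
    - {"x":0,"y":0,"z":-0.025,"twist":0,"jaw":-1}
    - {"x":-0.02,"y":0,"z":-0.02,"twist":0,"jaw":-1}
    - {"x":-0.02,"y":0,"z":0,"twist":0,"jaw":-1}

```text
t: 15.73
eef_pos: [0.5867, -0.0036, 0.3346]
eef_rot: [2.285, 2.147, 0.007]
ft_force: [0.6, 0.1, 1.5]
opening: 0.002
grasp_force: 0.0
```

>>> apply_moves:
  plan:
    - {"x":-0.022,"y":0,"z":0,"twist":0,"jaw":-1}
    - {"x":-0.022,"y":0,"z":0,"twist":0,"jaw":-1}
    - {"x":0,"y":0,"z":0,"twist":0,"jaw":-1}
    - {"x":0,"y":0,"z":0,"twist":0,"jaw":-1}
    - {"x":0,"y":0,"z":0,"twist":0,"jaw":-1}
    - {"x":0,"y":0,"z":0,"twist":0,"jaw":-1}
    - {"x":0,"y":0,"z":0,"twist":0,"jaw":-1}
    - {"x":0,"y":0,"z":0,"twist":0,"jaw":-1}

```text
t: 16.4
eef_pos: [0.5832, -0.0468, 0.3298]
eef_rot: [2.29, 2.15, 0.0]
ft_force: [-0.4, 0.4, 0.6]
opening: 0.003
grasp_force: 0.0
```

```bash
python3 st.py
python3 - <<'E'
from h import *
c=cam("wrist");P=cloud(c)[c["z_map"]>0];r=np.hypot(*(P[:,:2]-[.5885,.0365]).T)
for lo,hi in((.013,.02),(.083,.089),(.098,.103)):
  q=P[(r>lo)&(r<hi)&(P[:,2]>.215)];print(lo,len(q),np.percentile(q[:,2],[25,50,75]))
E
```

```text
16.4 [ 0.58319079 -0.0468101   0.32978784] yaw 86.3877221380309 r 0.08347910482583974 th 266.3535719201286 F tool [ 0.3318961  -0.3723135  -0.55526656] [-0.01551509 -0.05655177 -0.01098812] 0.002858486961123888 -0.21718925772868589
0.013 1013 [0.22325732 0.22371954 0.22421882]
0.083 5563 [0.22347847 0.22423122 0.40847668]
0.098 3652 [0.22338277 0.22392867 0.22469953]
```

The grid's hub and rim read level with the chamber rim to within 0.3 mm, so I'm handing the job in.

```bash
python3 -c "
from station import *
print(close_job())"
```

```text
the job is handed in; nothing more can be done
None
```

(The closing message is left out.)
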